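# Wet the brush and dab the dish under the microscope

## Task

Take the square-handled brush off its stand, dip its tip well into the small open pot, and then touch the tip gently to the floor of the dish, near its middle, under the microscope lens, without bumping the microscope. Then hang the brush back upright by its collar in its fork, as it was, and close the small pot with the loose cap, rim down and fully seated. Leave the pot standing where it is and leave everything else undisturbed.

Things in the scene. Friction and masses are not known exactly. Their poses are not given: they have to be found in the camera images.
- brush: Black brush with a square handle, hanging upright in either fork of the stand. Origin: centre of its collar's underside; z up the handle, x and y square to its flat sides. Collar 24 mm across, z 0 to 6 mm; above it the 14 x 14 mm handle, z 6 to 56; below it an 8 mm round shaft, a 10 mm steel ferrule and the stiff brown bristle point, ending at z = -105. 45 g.
- brush_tip (a point): Tip of the brush, 105 mm below the brush's origin on its axis; axes as the brush's.
- brush_handle (a point): Middle of the length of the square handle to grip, 32 mm above the brush's origin; axes as the brush's.
- stand: White fixed stand. Origin on the table; its front (-x) faces roughly to the robot, y to its left. Foot 110 (x -65 to 45) x 180 x 12 mm. Top shelf 150 mm wide (x -38 to 20), upper face z = 135, nothing but the tools above. Two forks stick out of it to x = -70: each two prongs 12 mm wide, 8 thick, with a 13 mm slot between, open to -x, up and down; a collar rests on the prongs.
- fork_left (a point): Seat in the stand's left fork: where the centre of a hanging collar's underside lies, at stand (-45, 45, 135) mm; axes as the stand's. The slot runs on 25 mm to the front (-x) and 7 mm to the back of it.
- fork_right (a point): Seat in the stand's right fork, at stand (-45, -45, 135) mm; otherwise like fork_left.
- probe: Black needle probe with a round 10 mm handle and a ball at its top (18 mm, top at z = 54); same collar and length as the brush; hangs in the other fork, 90 mm from the brush. Not to be disturbed. Origin as the brush's.
- pot: The small open pot, white, round and straight: 40 mm across outside, 33 mm inside, 45 mm high, inner floor 5 mm above its underside. Loose, 150 g. Origin: centre of its underside, z up.
- pot_rim (a point): Centre of the small pot's mouth, 45 mm above its underside, z up.
- cap: Loose white cap with ribbed edge for the small pot, lying rim down: 52 mm across outside, 46 inside, 16 high, top 4 thick, hollow 12 deep. Origin: centre of the open side, in the plane of the rim; z points to the closed top. Seated, it slips round the pot's mouth with 3 mm to spare all round, its origin 33 mm above the pot's.
- dish: Shallow round glass dish fixed on the microscope's base plate straight below the lens: 76 mm across outside, 70 mm inside, 14 mm high, inner floor 4 mm above its underside (which is 12 mm above the table). Origin: centre of its underside.
- dish_floor (a point): Middle of the dish's inner floor, on the lens axis, z up.
- microscope: Fixed stereo microscope. Origin: on the lens axis, at table height. Lens 60 mm across at z 125 to 170 mm, collar 80 across to 195, head 104 across to 300; eyepieces lean from it to +x, up to z = 400. Column (32 mm) at y = -200, to z = 430; arm 45 wide at z 250 to 290. Base plate 170 (x) x 320 (y -250 to 70) x 12 mm. Below the lens it is open towards -x, +x, +y.
- wide_pot: Wider open white pot, 68 mm across, 65 mm high; a bystander. Origin: centre of its underside.
- vial: Closed amber jar with cap, 32 mm across, 62 mm high; a bystander. Origin: centre of its underside.
- closed_jar: Closed white jar with lid, 60 mm across, 55 mm high; a bystander. Origin: centre of its underside.
- wash_bottle: White wash bottle, 62 mm across, 150 mm high with a thin spout to 190 mm; a bystander. Origin: centre of its underside.
There are look-alikes about, which are no part of the job. Leave any pink look-alike of the cap alone.

How it is judged:
By the outcome, as a careful person would: the job done as asked, in the order asked, and still so for the second after the job is handed in, with the robot touching nothing.
It also fails if it takes over 72 s, if anything falls off the work surface, if the arm or the gripper's body presses on something with over 40 N, if the wrist force passes 120 N, or if a joint passes its speed limit or range.

## Robot

A 7-joint arm with a two-finger parallel gripper is mounted at the origin on the work surface. World frame = base frame: x ahead of the robot, y to its left, z up, the work surface at z = 0. Lengths are in m, angles in rad, forces in N, time in s.
With the tool pointing down it reaches from about 0.4 to 0.9 m from the base axis. Payload 5.5 kg.
Tool frame: the origin (TCP) lies at the very end of the fingers, on their centre line; the grasp point (between the pads) lies 19 mm behind it; z points along the fingers, y is the direction in which the jaws open and shut (so a half turn about z gives the same grasp; the last joint's range is limited). The gripper opens to 85 mm and grips with 20 to 120 N. Pads are 22 mm wide; open, the fingers measure 114 mm over their backs; the gripper's body (76 mm by 85 mm) begins 54 mm behind the grasp point. The pads swing forward as they close: fully open they stand 13 mm farther back than shut.
Start: joints at [1.42, 0.501, -0.427, 1.55, 0.221, 1.138, -0.21], TCP at [0.261, -0.595, 0.231] pointing down, gripper open.
Joint ranges: [-2.88, 2.88], [-0.31, 2.03], [-1.54, 1.56], [0.2, 2.42], [-1.41, 4.55], [0.19, 2.02], [-2.57, 2.57]. Speed limits (rad/s): [2.57, 2.57, 3.14, 3.14, 3.14, 3.14, 3.14].

## Interface

Orientations are given as a unit quaternion [x, y, z, w].
In Python, from bench import bot, imaging gives the robot as it stands. The module is installed in compiled form; this text tells all that it offers.
- The arm moves only by the tool servo_tool, never from a script. Its argument "deltas" is a list of rows, each an object with "xyz": the shift along the world's x, y, z in cm, a list of three; "yaw": the turn about the world's z in rad. A call has 1 to 20 rows; each row is the pose to reach, as a shift and turn from the pose measured when the call began; what a row does not reach only later rows make up. A row lasts 1/8 s, in which the tool goes at most 62.5 mm and 10.7 degrees, less where a joint would pass 70% of its speed; a pose out of reach is approached as far as the arm can. A call with a gripper value outside its range is refused whole. "grip" is the opening in per cent of the stroke, from 0 (shut) to 100 (fully open), set as the call begins (left out, the last holds). The fingers move at their own pace and stop on an object; the grip force is fixed at half the most. Time passes only in rows, so rows that repeat a pose let the fingers close. It gives the time, the measured TCP pose, the force and the opening at its end, in the units of the state.
- bot.state(): the state, without advancing time (a new reading comes with each control period).
- imaging.get_image(name): name is "scene" or "top" or "wrist"; returns a dict with "color" (420x560x3 uint8, red, green, blue), "range_z" (420x560 float32, m along the optical axis (not along the pixel's ray), 0 where there is no reading), "fx", "fy", "cx", "cy" (pixels), "eye" and "attitude" of the camera in the world. Camera axes: x right, y down, z forward; pixel columns grow to the right and rows downward; lengths in m; the calibration is good to about 2 mm. A picture is of the moment at which its call begins.
- bot.finish_job(): hands the job in, once; it reports no verdict.
The state is a dict: "time": time; "joint_pos": joint angles; "joint_vel": joint speeds; "effort": joint torques, N m; "position": TCP position; "tool_rot": TCP orientation; "contact_force": force on the tool from outside, world axes, zero at the start; "wrist_torque": the same for the moment, N m; "opening": finger opening in m.
Only numpy, scipy, OpenCV 4.12 (cv2) and the standard library are available. Lean on these libraries where they do the work, as an engineer would, in place of code of your own. Each camera call takes 0.05 s, during which the arm holds its last target. There are 200 camera calls.

## Working session

There is one attempt and no reset: what is moved stays moved. The work goes in short steps, Python scripts to look and compute and a tool call to move; the robot and the scene stay as the last step left them, time stands still between calls to the robot, and variables do not carry over. Pictures are saved under pics/ and viewed, about 8 in all and at most 12, crops included, and the job is handed in when it is done.

Besides the shell and the picture viewer there is one more tool, called after "Call:" as a command line: name --argument value ..., lists and objects as JSON in quotes. servo_tool: Moves the arm, as the interface text tells. Its arguments: {"type":"object","properties":{"deltas":{"type":"array","items":{"type":"object","properties":{"xyz":{"type":"array","items":{"type":"number"}},"yaw":{"type":"number"}}}},"grip":{"type":"number"}},"required":["deltas"]}

```bash
mkdir -p pics; cat > h.py <<'E'
import numpy as np, cv2
from scipy.spatial.transform import Rotation as R
from bench import bot, imaging
def get(n):
    im=imaging.get_image(n); z=im["range_z"]; h,w=z.shape
    u,v=np.meshgrid(np.arange(w),np.arange(h))
    c=np.stack([(u-im["cx"])/im["fx"]*z,(v-im["cy"])/im["fy"]*z,z],-1)
    a=np.array(im["attitude"]); M=a if a.shape==(3,3) else R.from_quat(a).as_matrix()
    P=c@M.T+np.array(im["eye"]); P[z==0]=np.nan
    return im,P
def save(im,name,crop=None,s=1):
    c=im["color"][:,:,::-1]
    if crop: c=c[crop[1]:crop[3],crop[0]:crop[2]]
    cv2.imwrite("pics/"+name,cv2.resize(c,None,fx=s,fy=s,interpolation=cv2.INTER_CUBIC))
E
python3 - <<'E'
from h import *
s=bot.state(); print(s)
for n in ("scene","top"):
    im,P=get(n); print(n,im["eye"],im["attitude"],im["fx"]); save(im,n+"0.png",s=1.4); np.savez(n+".npz",c=im["color"],P=P)
E
```

```text
{'time': 0.0, 'joint_pos': array([ 1.42018005,  0.5018735 , -0.42676687,  1.55145887,  0.2207938 ,
        1.13832246, -0.21028344]), 'joint_vel': array([-0.00219015,  0.0005508 ,  0.00030036, -0.00356884,  0.00018339,
        0.00038912,  0.00121946]), 'effort': array([-2.88449364e-04, -5.69510651e+01, -5.81636310e+00, -2.80941492e+01,
        1.07422646e-02,  1.17968826e-02,  1.44193410e-05]), 'position': array([ 0.26103017, -0.59450855,  0.23023744]), 'tool_rot': array([ 9.78665217e-01,  2.05458964e-01, -1.76140353e-04, -9.88266604e-04]), 'contact_force': array([-0.32086062, -0.7094961 ,  0.15388085]), 'wrist_torque': array([0.0018124 , 0.01810602, 0.01002879]), 'opening': 0.08508422263037994}
scene [1.33460116 0.06550683 0.69310055] [ 0.61688663  0.64400527 -0.32963956 -0.30991264] 420.49825791034584
top [0.36488197 0.03968032 1.13120784] [ 0.70507987 -0.70377264  0.06307819 -0.05989648] 428.26241035692095
```

View pics/scene0.png

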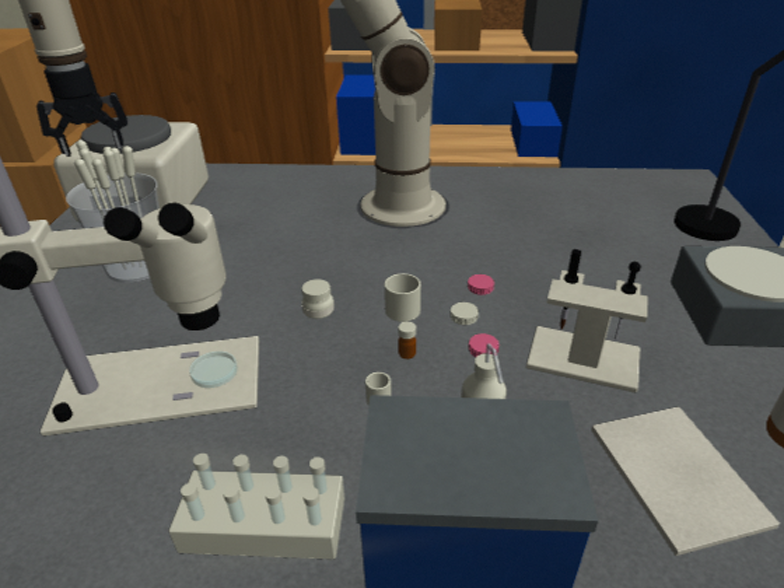

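View pics/top0.png

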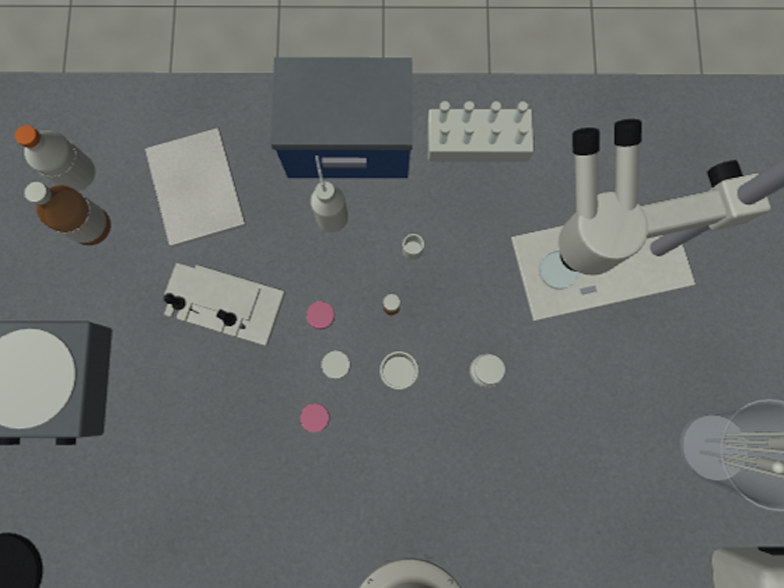

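The scene view is from +x. It shows the brush with a square handle at (573,263) and the ball-topped probe at (634,270). In the top view:
- The brush is at (228,318) and the probe at (173,300).
- The small pot is at (413,245).
- The white cap is at (335,364). The pink look-alikes are at (320,315) and (314,418).
- The wide pot is at (398,370).
- The dish is at (558,270).

Next I'll measure these and confirm them in one enlarged crop.

```bash
python3 - <<'E'
from h import *
T=np.load("top.npz");S=np.load("scene.npz")
def sub(D,b):
    x0,y0,x1,y1=[int(k/1.4) for k in b]; return D["P"][y0:y1,x0:x1].reshape(-1,3),D["c"][y0:y1,x0:x1].reshape(-1,3).astype(int)
def circ(p,z0,z1,n):
    q=p[(p[:,2]>z0)&(p[:,2]<z1)][:,:2]
    if len(q)<5: print(n,"few",len(q));return
    (c,r)=cv2.minEnclosingCircle(q.astype(np.float32)); print(n,len(q),np.round(c,4),"r",round(r,4))
for n,b,z0,z1 in [("pot",(395,228,432,262),.035,.055),("cap",(315,345,355,382),.01,.025),("pink1",(303,298,338,332),.01,.025),("wide",(375,348,422,394),.055,.075),
 ("vial",(378,288,404,318),.055,.07),("cjar",(465,350,510,390),.045,.065),("wash",(305,178,350,232),.03,.16),("dishrim",(535,245,580,290),.018,.035),("head",(555,190,650,280),.285,.31)]:
    circ(sub(T,b)[0],z0,z1,n+" top")
for n,b,z0,z1 in [("pot",(360,368,396,404),.035,.055),("cap",(447,302,482,326),.01,.025),("dish",(185,345,242,390),.018,.035),("lens",(140,290,225,335),.115,.17)]:
    circ(sub(S,b)[0],z0,z1,n+" scene")
def rect(p,z0,z1,n):
    q=p[(p[:,2]>z0)&(p[:,2]<z1)][:,:2]; r=cv2.minAreaRect(q.astype(np.float32)); print(n,len(q),np.round(r[0],4),np.round(r[1],4),round(r[2],2)); return q
for D,n,b,bb in ((T,"top",(150,250,300,355),(500,200,710,330)),(S,"scene",(520,270,660,390),(30,325,270,435))):
    p,c=sub(D,b); w=c.sum(1)>300
    rect(p[w],.128,.142,n+" shelf"); rect(p,.006,.018,n+" foot")
    p,c=sub(D,bb); rect(p,.006,.018,n+" base")
    p,c=sub(D,b if n=="top" else (520,235,660,320)); k=(p[:,2]>.15)
    q=p[k]; 
    from scipy.cluster.vq import kmeans2
    ce,l=kmeans2(q[:,:2],2,seed=1,minit="++")
    for i in (0,1): g=q[l==i]; print(n,"tool",np.round(np.median(g,0),4),np.round(g.min(0),4),np.round(g.max(0),4),len(g))
def crop(D,b,s=4):
    x0,y0,x1,y1=[int(k/1.4) for k in b]; return cv2.resize(D["c"][y0:y1,x0:x1,::-1],(400,300),interpolation=cv2.INTER_CUBIC)
A=np.vstack([np.hstack([crop(T,(150,250,300,362)),crop(S,(520,235,660,340))]),np.hstack([crop(T,(290,220,450,340+50)),crop(T,(500,180,700,330))])])
cv2.imwrite("pics/c1.png",A)
E
```

```text
pot top 85 [ 0.6723 -0.0093] r 0.0205
cap top 315 [0.4494 0.1341] r 0.0265
pink1 top 304 [0.5432 0.1648] r 0.0262
wide top 147 [0.436  0.0173] r 0.0338
vial top 110 [0.5591 0.031 ] r 0.0148
cjar top 356 [ 0.4383 -0.1451] r 0.0268
wash top 646 [0.7375 0.1462] r 0.0316
dishrim top 242 [ 0.6337 -0.2842] r 0.0426
head top 2023 [ 0.6398 -0.2875] r 0.0614
pot scene 164 [ 0.6736 -0.0085] r 0.021
cap scene 222 [0.4501 0.1352] r 0.0278
dish scene 310 [ 0.6311 -0.2878] r 0.0399
lens scene 397 [ 0.6413 -0.2822] r 0.0379
top shelf 1708 [0.5488 0.3403] [0.1513 0.0902] 73.18
top foot 1232 [0.5632 0.3454] [0.2742 0.1809] 84.29
top base 4206 [ 0.6495 -0.3764] [0.2488 0.3999] 0.68
top tool [0.541  0.3868 0.1849] [0.5344 0.3804 0.1532] [0.5507 0.3975 0.191 ] 66
top tool [0.5143 0.2982 0.1884] [0.5073 0.2931 0.1515] [0.5228 0.3085 0.1942] 71
scene shelf 1145 [0.5484 0.3412] [0.1494 0.0939] 72.69
scene foot 1961 [0.5652 0.3361] [0.1801 0.114 ] 73.31
scene base 6586 [ 0.6511 -0.3749] [0.1757 0.3213] 13.1
scene tool [0.5211 0.3014 0.1731] [0.51   0.2943 0.15  ] [0.5285 0.3111 0.1934] 128
scene tool [0.5468 0.3883 0.1785] [0.5404 0.3818 0.15  ] [0.5537 0.3992 0.191 ] 95
```

View pics/c1.png

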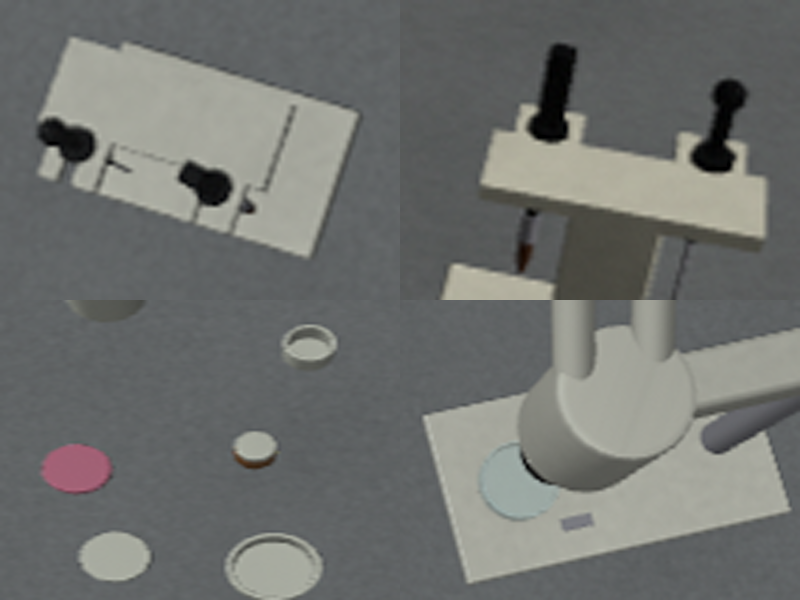

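The crop confirms the brush: square-topped, brown bristles, in the stand's right fork. The white cap is next to the pink look-alike, and the small pot is the narrow white ring.

The brush can't fit under the lens upright, because the lens bottom is at 125 mm and the brush collar would be at 121 mm. My plan:
1. Dip the brush upright in the pot.
2. Tilt it in the jaws against the fork's back edge.
3. Touch the dish with it slanted.
4. Straighten it the same way while rehanging.

Call:
servo_tool --deltas '[{"xyz": [0, 0, 6], "yaw": 0}, {"xyz": [2, 6, 10], "yaw": 0.17}, {"xyz": [4, 12, 10], "yaw": 0.34}, {"xyz": [6, 18, 10], "yaw": 0.52}, {"xyz": [8, 24, 10], "yaw": 0.7}, {"xyz": [10, 30, 10], "yaw": 0.88}, {"xyz": [12, 36, 10], "yaw": 1.06}, {"xyz": [14, 42, 10], "yaw": 1.24}, {"xyz": [16, 48, 10], "yaw": 1.4}, {"xyz": [18, 54, 10], "yaw": 1.6}, {"xyz": [20, 60, 10], "yaw": 1.75}, {"xyz": [21, 66, 10], "yaw": 1.9}, {"xyz": [22, 72, 10], "yaw": 2.1}, {"xyz": [23, 78, 10], "yaw": 2.25}, {"xyz": [24.5, 84, 10], "yaw": 2.35}, {"xyz": [25.5, 89.6, 10], "yaw": 2.43}, {"xyz": [25.5, 89.6, 10], "yaw": 2.43}, {"xyz": [25.5, 89.6, 10], "yaw": 2.43}]'

```text
time: 2.35
position: [0.5154, 0.3018, 0.3297]
tool_rot: [0.148, 0.989, -0.001, -0.001]
contact_force: [0.6, -0.3, 0.2]
opening: 0.0852
```

```bash
python3 - <<'E'
from h import *
s=bot.state(); print(np.round(s["joint_pos"],2))
im,P=get("wrist"); save(im,"w1.png",s=1.4); print(im["eye"],R.from_quat(im["attitude"]).as_matrix()[:,2])
c=im["color"].astype(int).sum(2); p=P.reshape(-1,3); dk=(c<150).ravel()
near=np.hypot(p[:,0]-.516,p[:,1]-.302)<.03
for a,b in ((.184,.2),(.145,.18),(.138,.146)):
    q=p[near&(p[:,2]>a)&(p[:,2]<b)&dk]; 
    if len(q)>4: r=cv2.minAreaRect(q[:,:2].astype(np.float32)); print(a,len(q),np.round(r[0],4),np.round(r[1],4),r[2],np.round(np.median(q,0),4))
q=p[(c>300).ravel()&(abs(p[:,2]-.135)<.006)]; r=cv2.minAreaRect(q[:,:2].astype(np.float32)); print("shelf",len(q),r)
E
```

```text
[ 0.22  0.53 -1.15  1.55  0.49  1.38  0.31]
[0.44333772 0.32391095 0.47158761] [ 0.2795952  -0.08701011 -0.95616722]
0.184 233 [0.5143 0.3044] [0.0128 0.0134] 60.84734344482422 [0.5139 0.3047 0.1898]
0.145 125 [0.5106 0.3047] [0.0082 0.0165] 6.12596321105957 [0.5091 0.307  0.1638]
0.138 133 [0.5118 0.305 ] [0.0203 0.0163] 75.96619415283203 [0.5092 0.3052 0.1401]
shelf 8416 ((0.6326068639755249, 0.2955024242401123), (0.15927986800670624, 0.3116738200187683), 58.51354217529297)
```

View pics/w1.png

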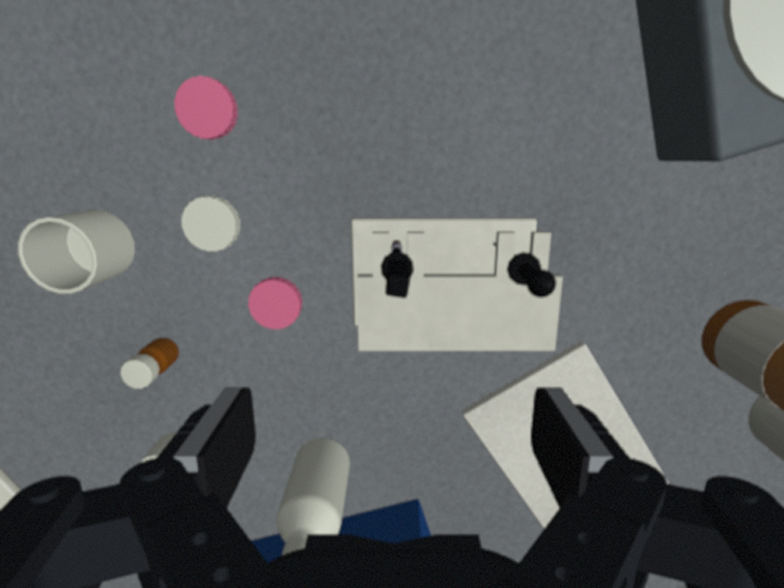

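Wrist view: the brush collar is at (397,268) and its handle top at (397,290). The probe is at (525,268), well clear of the jaws. I'll descend and grip near the top of the handle.

Call:
servo_tool --deltas '[{"xyz": [0, 0.2, -5], "yaw": 0}, {"xyz": [0, 0.2, -10], "yaw": 0}, {"xyz": [0, 0.2, -14], "yaw": 0}, {"xyz": [0, 0.2, -15.8], "yaw": 0}, {"xyz": [0, 0.2, -15.8], "yaw": 0}]'

```text
time: 3.02
position: [0.5165, 0.3004, 0.1715]
tool_rot: [0.15, 0.989, -0.002, -0.001]
contact_force: [-0.5, -0.6, 0.4]
opening: 0.0852
```

Call:
servo_tool --deltas '[{"xyz": [0, 0, 0], "yaw": 0}, {"xyz": [0, 0, 0], "yaw": 0}, {"xyz": [0, 0, 0], "yaw": 0}, {"xyz": [0, 0, 0], "yaw": 0}, {"xyz": [0, 0, 0], "yaw": 0}, {"xyz": [0, 0, 0], "yaw": 0}, {"xyz": [0, 0, 0], "yaw": 0}, {"xyz": [0, 0, 0], "yaw": 0}]' --grip 0

```text
time: 4.03
position: [0.5169, 0.3012, 0.172]
tool_rot: [0.15, 0.989, -0.001, -0.0]
contact_force: [1.4, 2.8, 4.5]
opening: 0.0123
```

Call:
servo_tool --deltas '[{"xyz": [0, 0, 1], "yaw": 0}, {"xyz": [0, 0, 4], "yaw": 0}, {"xyz": [0, 0, 8], "yaw": 0}, {"xyz": [0, 0, 12], "yaw": 0}, {"xyz": [0, 0, 13], "yaw": 0}, {"xyz": [0, 0, 13], "yaw": 0}]'

```text
time: 4.78
position: [0.5167, 0.3004, 0.302]
tool_rot: [0.15, 0.989, -0.002, -0.0]
contact_force: [-0.7, -1.0, -1.4]
opening: 0.0123
```

```bash
python3 - <<'E'
from h import *
s=bot.state(); print(s["position"],s["opening"],s["contact_force"])
im,P=get("scene"); c=im["color"].astype(int); p=P
save(im,"s2.png",crop=(300,60,500,260),s=3)
m=(np.hypot(P[...,0]-s["position"][0],P[...,1]-s["position"][1])<.05)&(P[...,2]<s["position"][2]-.005)&(P[...,2]>.14)
q=P[m]
for a in np.arange(.14,.31,.015):
    g=q[(q[:,2]>=a)&(q[:,2]<a+.015)]
    if len(g): print(round(a,3),len(g),np.round(np.median(g,0),4),np.round(np.ptp(g,axis=0),4))
E
```

```text
[0.51671954 0.30036025 0.30196411] 0.012303889185870817 [-0.71762845 -0.98822686 -1.35063043]
0.155 8 [0.5172 0.3016 0.1666] [0.0065 0.0042 0.0095]
0.17 25 [0.5182 0.3007 0.1784] [0.0086 0.0096 0.0146]
0.185 25 [0.5186 0.3006 0.1929] [0.007  0.0091 0.0133]
0.2 28 [0.5175 0.3006 0.2078] [0.0092 0.0095 0.0144]
0.215 19 [0.5176 0.3003 0.2233] [0.0049 0.0076 0.0122]
0.23 23 [0.5175 0.3003 0.2366] [0.0087 0.0068 0.014 ]
0.245 23 [0.5166 0.3004 0.2519] [0.0061 0.0078 0.0136]
0.26 63 [0.5214 0.2986 0.2694] [0.0209 0.0235 0.011 ]
0.275 44 [0.5211 0.2988 0.2828] [0.007  0.0137 0.0142]
0.29 23 [0.5205 0.2976 0.294 ] [0.0073 0.0149 0.0068]
```

View pics/s2.png

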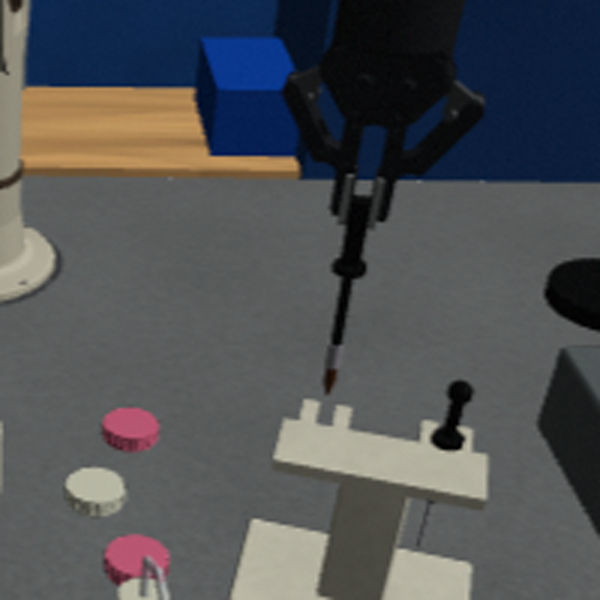

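The brush is held nearly upright, with the tip at about (330,390) in the crop, above the empty fork. Next is the pot.

Call:
servo_tool --deltas '[{"xyz": [2.5, -5, 0], "yaw": 0}, {"xyz": [5, -10, 0], "yaw": 0}, {"xyz": [7.5, -15, 0], "yaw": 0}, {"xyz": [10, -20, -1], "yaw": 0}, {"xyz": [12.5, -25, -2], "yaw": 0}, {"xyz": [15, -29.5, -4], "yaw": 0}, {"xyz": [15.9, -31, -6], "yaw": 0}, {"xyz": [15.9, -31, -8], "yaw": 0}, {"xyz": [15.9, -31, -9], "yaw": 0}, {"xyz": [15.9, -31, -9], "yaw": 0}, {"xyz": [15.9, -31, -9], "yaw": 0}]'

```text
time: 6.2
position: [0.6756, -0.0082, 0.2122]
tool_rot: [0.149, 0.989, -0.002, -0.0]
contact_force: [0.5, -0.3, 0.3]
opening: 0.012
```

```bash
cat >> h.py <<'E'
def brush(n="scene",r=.05,zmin=.02,Q=None):
    s=bot.state(); t=s["position"]; im,P=get(n)
    m=(np.hypot(P[...,0]-t[0],P[...,1]-t[1])<r)&(P[...,2]<t[2]-.005)&(P[...,2]>zmin)
    return s,im,P,P[m]
E
python3 - <<'E'
from h import *
s,im,P,q=brush(zmin=.046); print(s["position"],s["tool_rot"])
for a in np.arange(.05,.2,.015):
    g=q[(q[:,2]>=a)&(q[:,2]<a+.015)]
    if len(g): print(round(a,3),len(g),np.round(np.median(g,0),4),np.round(np.ptp(g,axis=0),4))
t=s["position"];m=(np.hypot(P[...,0]-.673,P[...,1]+.009)<.03)&(P[...,2]>.036)&(P[...,2]<.05)
print(cv2.minEnclosingCircle(P[m][:,:2].astype(np.float32)))
save(im,"s3.png",crop=(200,150,360,300),s=4)
E
```

```text
[ 0.67561143 -0.00823439  0.21216097] [ 1.49040294e-01  9.88828208e-01 -2.39690152e-03 -1.40995083e-04]
0.065 6 [ 0.676  -0.0061  0.0762] [0.0026 0.0042 0.0079]
0.08 21 [ 0.6767 -0.0058  0.0875] [0.0032 0.007  0.0142]
0.095 22 [ 0.678  -0.007   0.1047] [0.0064 0.0088 0.0133]
0.11 26 [ 0.6765 -0.0067  0.1149] [0.0087 0.0085 0.0142]
0.125 20 [ 0.6763 -0.0063  0.1321] [0.006  0.0067 0.0126]
0.14 23 [ 0.6766 -0.0076  0.1482] [0.0043 0.0063 0.0133]
0.155 19 [ 0.6764 -0.0073  0.1618] [0.0053 0.0079 0.0114]
0.17 69 [ 0.6798 -0.0066  0.1794] [0.0213 0.0223 0.0112]
0.185 50 [ 0.6792 -0.007   0.1926] [0.0103 0.0159 0.0142]
0.2 26 [ 0.6796 -0.0086  0.2031] [0.0097 0.0154 0.0068]
((0.6753151416778564, -0.009650534950196743), 0.021026592701673508)
```

View pics/s3.png

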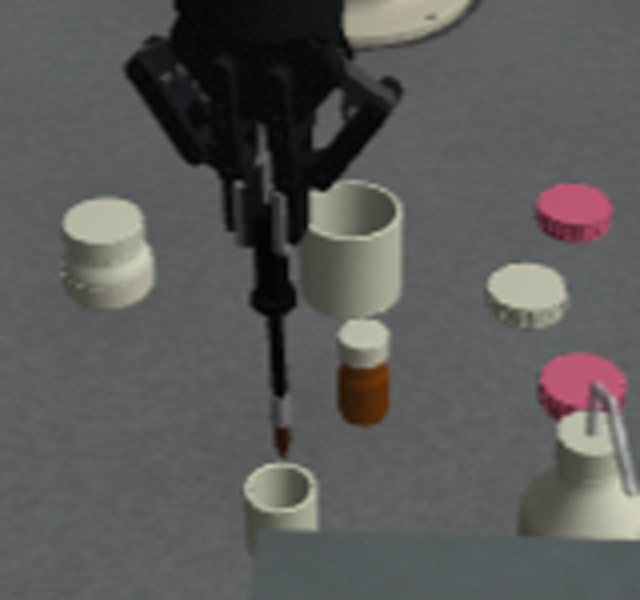

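The tip at (283,458) is above the pot mouth at (281,485), so I can dip.

Call:
servo_tool --deltas '[{"xyz": [0, -0.3, -2], "yaw": 0}, {"xyz": [0, -0.3, -4], "yaw": 0}, {"xyz": [0, -0.3, -5.3], "yaw": 0}, {"xyz": [0, -0.3, -5.7], "yaw": 0}, {"xyz": [0, -0.3, -5.7], "yaw": 0}, {"xyz": [0, -0.3, -5.7], "yaw": 0}, {"xyz": [0, -0.3, -5.7], "yaw": 0}]'

```text
time: 7.12
position: [0.6762, -0.0116, 0.156]
tool_rot: [0.149, 0.989, -0.002, 0.001]
contact_force: [-0.7, 0.1, 0.4]
opening: 0.0119
```

Call:
servo_tool --deltas '[{"xyz": [0, 0, 4], "yaw": 0}, {"xyz": [0, 0, 9], "yaw": 0}, {"xyz": [0, 0.5, 13.5], "yaw": 0}, {"xyz": [-2.5, 5, 14.7], "yaw": 0}, {"xyz": [-5, 10, 15], "yaw": 0}, {"xyz": [-7.5, 15, 15], "yaw": 0}, {"xyz": [-10, 20, 15], "yaw": 0}, {"xyz": [-12.5, 25, 15], "yaw": 0}, {"xyz": [-15, 29.5, 15], "yaw": 0}, {"xyz": [-15.9, 31.2, 15], "yaw": 0}, {"xyz": [-15.9, 31.2, 15], "yaw": 0}, {"xyz": [-15.9, 31.2, 15], "yaw": 0}, {"xyz": [-15.9, 31.2, 15], "yaw": 0}]'

```text
time: 8.75
position: [0.5187, 0.2984, 0.3056]
tool_rot: [0.151, 0.989, -0.003, 0.001]
contact_force: [-0.2, -0.2, -0.8]
opening: 0.012
```

```bash
python3 - <<'E'
from h import *
s,im,P,q=brush(zmin=.14); print(s["position"],s["contact_force"])
for a in np.arange(.14,.32,.03):
    g=q[(q[:,2]>=a)&(q[:,2]<a+.03)]
    if len(g): print(round(a,3),len(g),np.round(np.median(g,0),4))
# prong tops/shelf from scene now unobstructed
m=(abs(P[...,2]-.135)<.004)&(im["color"].sum(2)>300)&(np.hypot(P[...,0]-.55,P[...,1]-.34)<.11)
q=P[m]; r=cv2.minAreaRect(q[:,:2].astype(np.float32)); print(r)
ps=np.deg2rad(-17.07); e=np.array([np.cos(ps),np.sin(ps)]); f=np.array([-e[1],e[0]])
l=(q[:,:2]-np.array(r[0])); X=l@e-.025; Y=l@f   # stand coords
k=(X<-.045)&(X>-.066); y=np.sort(Y[k]); print(np.histogram(y,bins=np.arange(-.08,.08,.004)))
k2=k&(Y<-.02)&(Y>-.07)
print(np.sort(Y[k2])[::4].round(4), r[0]+e*(-.02)+f*(-.045))
E
```

```text
[0.51868086 0.29835446 0.30563625] [-0.17050129 -0.16585592 -0.83034105]
0.14 6 [0.5178 0.2997 0.1672]
0.17 44 [0.5199 0.2987 0.1861]
0.2 49 [0.5199 0.2981 0.2147]
0.23 45 [0.52   0.2979 0.2467]
0.26 104 [0.5229 0.2965 0.2742]
0.29 30 [0.5229 0.2967 0.2961]
((0.5479082465171814, 0.34116220474243164), (0.14955070614814758, 0.09389366954565048), 73.04534912109375)
(array([ 0,  0,  0,  0,  8,  9, 10,  1,  0,  0,  5,  9,  8,  2,  0,  0,  0,
        0,  0,  0,  0,  0,  0,  0,  0,  0,  5,  8,  6,  1,  0,  0,  0,  1,
        5,  7,  0,  0,  0]), array([-8.0000000e-02, -7.6000000e-02, -7.2000000e-02, -6.8000000e-02,
       -6.4000000e-02, -6.0000000e-02, -5.6000000e-02, -5.2000000e-02,
       -4.8000000e-02, -4.4000000e-02, -4.0000000e-02, -3.6000000e-02,
       -3.2000000e-02, -2.8000000e-02, -2.4000000e-02, -2.0000000e-02,
       -1.6000000e-02, -1.2000000e-02, -8.0000000e-03, -4.0000000e-03,
        6.9388939e-17,  4.0000000e-03,  8.0000000e-03,  1.2000000e-02,
        1.6000000e-02,  2.0000000e-02,  2.4000000e-02,  2.8000000e-02,
        3.2000000e-02,  3.6000000e-02,  4.0000000e-02,  4.4000000e-02,
        4.8000000e-02,  5.2000000e-02,  5.6000000e-02,  6.0000000e-02,
        6.4000000e-02,  6.8000000e-02,  7.2000000e-02,  7.6000000e-02]))
[-0.0632 -0.0621 -0.06   -0.0582 -0.0565 -0.0549 -0.0531 -0.0383 -0.0361
 -0.0343 -0.0325 -0.0308 -0.0286] [0.51558002 0.30401539]
```

Call:
servo_tool --deltas '[{"xyz": [-0.2, 0.6, 0], "yaw": 0}, {"xyz": [-0.3, 0.7, 0], "yaw": 0}, {"xyz": [-0.3, 0.7, 0], "yaw": 0}, {"xyz": [-0.3, 0.7, 0], "yaw": 0}]'

```text
time: 9.3
position: [0.5154, 0.3057, 0.3057]
tool_rot: [0.151, 0.989, -0.003, 0.001]
contact_force: [0.6, 0.5, -0.6]
opening: 0.0123
```

```bash
cat >> h.py <<'E'
ps=np.deg2rad(-17.0); E_=np.array([np.cos(ps),np.sin(ps)]); F_=np.array([-E_[1],E_[0]]); SEAT=np.array([.5156,.3040])
def stand(p): d=np.asarray(p)[...,:2]-SEAT; return np.stack([d@E_,d@F_],-1)*1000
E
python3 - <<'E'
from h import *
s,im,P,q=brush(zmin=.14); print(s["position"],s["contact_force"],stand(s["position"]))
for a in np.arange(.14,.32,.03):
    g=q[(q[:,2]>=a)&(q[:,2]<a+.03)]
    if len(g): print(round(a,3),len(g),np.round(np.median(g,0),4),stand(np.median(g,0)))
E
```

```text
[0.51542003 0.30566391 0.30567141] [ 0.61127819  0.51426366 -0.55084235] [-0.65858421  1.53859178]
0.14 5 [0.5158 0.3055 0.1656] [-0.25875261  1.45049768]
0.17 47 [0.5169 0.3061 0.1865] [0.63969565 2.42490624]
0.2 47 [0.5161 0.3056 0.215 ] [-0.02238384  1.65794061]
0.23 45 [0.516  0.305  0.2444] [0.09312604 1.0709077 ]
0.26 105 [0.5192 0.3033 0.2741] [3.62525076 0.41618589]
0.29 33 [0.5191 0.3038 0.2954] [3.35372953 0.86757788]
```

The shaft axis is within 1 mm of the slot centre line. I'll lower the brush so its tip is about 35 mm below the prong tops, then swing it over the slot's back edge.

Call:
servo_tool --deltas '[{"xyz": [0, 0, -3], "yaw": 0}, {"xyz": [0, 0, -6.4], "yaw": 0}, {"xyz": [0, 0, -6.4], "yaw": 0}, {"xyz": [0, 0, -6.4], "yaw": 0}]'

```text
time: 9.85
position: [0.5156, 0.3058, 0.2426]
tool_rot: [0.151, 0.989, -0.003, 0.001]
contact_force: [-1.2, -1.0, -0.9]
opening: 0.0119
```

Call:
servo_tool --deltas '[{"xyz": [0.6, -0.2, 0], "yaw": 0}, {"xyz": [1.6, -0.5, 0], "yaw": 0}, {"xyz": [2.6, -0.8, -0.2], "yaw": 0}, {"xyz": [2.6, -0.8, -0.2], "yaw": 0}]'

```text
time: 10.35
position: [0.5426, 0.2982, 0.2409]
tool_rot: [0.152, 0.988, -0.002, 0.001]
contact_force: [-3.2, 1.5, 2.3]
opening: 0.0116
```

Call:
servo_tool --deltas '[{"xyz": [1.0, -0.3, -0.2], "yaw": 0}, {"xyz": [1.9, -0.6, -0.5], "yaw": 0}, {"xyz": [2.8, -0.9, -0.9], "yaw": 0}, {"xyz": [3.6, -1.1, -1.35], "yaw": 0}, {"xyz": [4.4, -1.3, -1.9], "yaw": 0}, {"xyz": [5.2, -1.6, -2.5], "yaw": 0}, {"xyz": [6.2, -1.9, -3.5], "yaw": 0}, {"xyz": [6.8, -2.1, -4.3], "yaw": 0}, {"xyz": [6.8, -2.1, -4.3], "yaw": 0}]'

```text
time: 11.48
position: [0.6108, 0.2763, 0.1965]
tool_rot: [0.152, 0.988, -0.002, -0.0]
contact_force: [-0.9, -0.1, 2.3]
opening: 0.0121
```

```bash
python3 - <<'E'
from h import *
s,im,P,q=brush(r=.13,zmin=.09); print(s["position"],s["contact_force"],s["opening"],np.round(s["joint_pos"],2))
save(im,"s4.png",crop=(320,100,480,260),s=3.7)
dk=im["color"].astype(int).sum(2)<130
m=dk&(np.hypot(P[...,0]-s["position"][0],P[...,1]-s["position"][1])<.13)&(P[...,2]<s["position"][2]+.02)&(P[...,2]>.09)
q=P[m]; st=stand(q); q=q[abs(st[:,1])<14]; st=stand(q); k=st[:,0]<85; q=q[k]; st=st[k]
for a in np.arange(-40,90,12):
    g=(st[:,0]>=a)&(st[:,0]<a+12)
    if g.sum()>2: print(a,g.sum(),np.round(np.median(st[g],0),1),np.round(np.median(q[g,2]),4))
E
```

```text
[0.61082824 0.27630852 0.19649303] [-0.92055453 -0.11413776  2.26523778] 0.012070924494941293 [ 0.16  0.75 -1.    1.51  0.66  1.24  0.34]
56 16 [61.8  0. ] 0.177
68 6 [74.1  0.2] 0.1904
80 4 [81.1 -0.1] 0.197
```

View pics/s4.png

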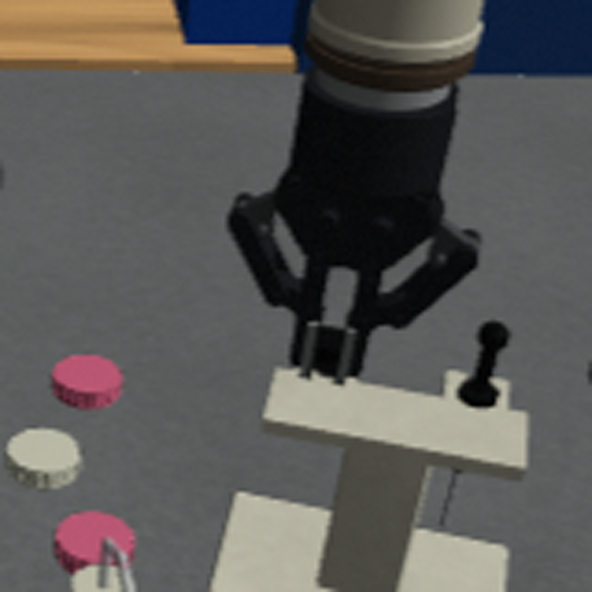

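The brush now slants under the hand toward the robot, at about 45°, and the stand and probe are unmoved. I'll lift out and go to a staging pose in front of the microscope while turning.

Call:
servo_tool --deltas '[{"xyz": [0, 0, 4], "yaw": 0}, {"xyz": [0, 0, 8], "yaw": 0}, {"xyz": [0, 0, 12], "yaw": 0}, {"xyz": [-1, -4, 12], "yaw": -0.17}, {"xyz": [-2, -8, 12], "yaw": -0.34}, {"xyz": [-3.5, -12, 12], "yaw": -0.52}, {"xyz": [-5, -16, 12], "yaw": -0.7}, {"xyz": [-6, -20, 12], "yaw": -0.87}, {"xyz": [-7.5, -24, 12], "yaw": -1.05}, {"xyz": [-9, -28, 12], "yaw": -1.22}, {"xyz": [-10, -32, 12], "yaw": -1.4}, {"xyz": [-11.5, -36, 12], "yaw": -1.57}, {"xyz": [-13, -41, 12], "yaw": -1.75}, {"xyz": [-14.5, -46, 12], "yaw": -1.92}, {"xyz": [-16, -51, 11], "yaw": -2.1}, {"xyz": [-18, -56, 9], "yaw": -2.28}, {"xyz": [-19.4, -61.3, 7], "yaw": -2.45}, {"xyz": [-19.4, -61.3, 6], "yaw": -2.62}, {"xyz": [-19.4, -61.3, 5], "yaw": -2.62}, {"xyz": [-19.4, -61.3, 5], "yaw": -2.62}]'

```text
time: 14.02
position: [0.4163, -0.3348, 0.2464]
tool_rot: [0.994, 0.111, -0.001, -0.002]
contact_force: [0.2, 0.0, -0.5]
opening: 0.0122
```

```bash
cat >> h.py <<'E'
def axis(n="scene",rmax=.16):
    s=bot.state(); t=s["position"]; Rm=R.from_quat(s["tool_rot"]).as_matrix(); im,P=get(n)
    l=(P-t)@Rm  # tool frame: x,y,z(down)
    m=(abs(l[...,1])<.016)&(l[...,2]>.004)&(np.abs(l[...,0])<rmax)&(l[...,2]<.17)&(P[...,2]>.03)
    return s,im,P,l[m],P[m]
E
python3 - <<'E'
from h import *
for n in ("scene","top"):
    s,im,P,l,p=axis(n); print(n,np.round(s["position"],4),np.round(s["tool_rot"],3),np.round(s["joint_pos"],2),s["opening"])
    for a in np.arange(-.15,.15,.012):
        g=(l[:,0]>=a)&(l[:,0]<a+.012)
        if g.sum()>1: print(round(a*1e3),g.sum(),np.round(np.median(l[g],0)*1e3,1),np.round(np.median(p[g],0),4))
    save(im,f"d_{n}.png",crop=(20,140,220,300) if n=="scene" else (340,100,500,300),s=3)
E
```

```text
scene [ 0.4163 -0.3348  0.2464] [ 0.994  0.111 -0.001 -0.002] [ 1.05  0.29 -0.5   1.82  0.15  1.08 -0.86] 0.012247197010400612
30 24 [38.4 -0.5  7. ] [ 0.4541 -0.3253  0.2393]
42 15 [45.4 -4.  10.7] [ 0.4599 -0.3206  0.2356]
top [ 0.4168 -0.335   0.247 ] [ 0.994  0.111 -0.001 -0.002] [ 1.05  0.29 -0.5   1.82  0.15  1.08 -0.86] 0.011881972177995527
18 4 [25.3 -4.9  5.7] [ 0.4402 -0.3242  0.2414]
30 41 [38.3 -4.7 10.4] [ 0.4536 -0.3219  0.2366]
42 49 [46.7 -0.6 10.8] [ 0.4624 -0.3236  0.2362]
54 23 [60.1  0.6 35. ] [ 0.476  -0.3218  0.212 ]
66 21 [71.9 -0.4 47.4] [ 0.4865 -0.3186  0.1996]
78 25 [84.  -0.7 60.8] [ 0.4994 -0.3161  0.1862]
90 24 [95.9  0.  72.4] [ 0.5103 -0.3135  0.1746]
102 17 [106.7   0.9  83.6] [ 0.521  -0.3117  0.1634]
```

View pics/d_scene.png

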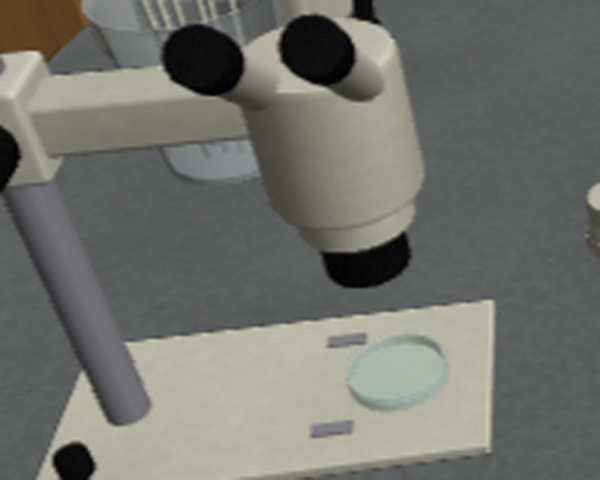

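```bash
python3 - <<'E'
from h import *
for _ in range(2):
    s,im,P,l,p=axis("top"); 
    k=(l[:,0]>.052)&(l[:,2]>.02); q=l[k]*1e3
    o=np.argsort(q[:,0]); print(np.round(q[o][-14:],1).tolist()); 
    a=np.polyfit(q[:,0],q[:,2],1); print(a, np.degrees(np.arctan(1/a[0])),len(q))
    c=im["color"][P[...,2]>0] if 0 else None
    print(s["position"])
k2=(l[:,0]<.052); print(np.round(l[k2][:,[0,2]].min(0)*1e3),np.round(l[k2].max(0)*1e3))
E
```

```text
[[104.7, -2.3, 82.2], [105.4, -3.6, 84.6], [105.6, 5.7, 83.7], [105.9, 2.8, 82.0], [106.5, 0.9, 83.1], [106.8, -2.4, 80.3], [107.8, -2.1, 86.9], [108.3, 4.2, 84.1], [108.9, 2.3, 85.0], [109.5, 0.5, 86.1], [110.2, -0.5, 89.1], [112.1, 3.1, 90.8], [112.8, 1.5, 92.8], [113.7, 1.1, 97.5]]
[  1.06703888 -29.46044181] 43.14241577929238 116
[ 0.41700504 -0.33527069  0.24747278]
[[103.5, 0.6, 79.3], [104.2, -0.1, 83.2], [104.7, -2.8, 82.2], [105.5, 5.1, 83.3], [105.9, 2.5, 82.4], [106.2, -0.8, 79.8], [107.1, -1.0, 85.1], [108.0, -1.3, 90.1], [108.3, 4.0, 84.7], [109.1, 2.9, 87.7], [109.5, 0.4, 87.1], [110.5, 0.6, 93.2], [112.0, 2.3, 90.2], [112.8, 1.4, 93.5]]
[  1.07142416 -29.92830283] 43.025183602856224 114
[ 0.41707862 -0.33551618  0.2477001 ]
[24.  4.] [52. 13. 29.]
```

The top-camera points give a tilt of about 43°, with the tip 114 mm ahead of the TCP and 97 mm below it. I'll lower outside the plate, then slide in under the lens.

Call:
servo_tool --deltas '[{"xyz": [0, 0, -4], "yaw": 0}, {"xyz": [0, 0, -8], "yaw": 0}, {"xyz": [0, 0, -10.3], "yaw": 0}, {"xyz": [0, 0, -10.3], "yaw": 0}, {"xyz": [3, 0.7, -10.3], "yaw": 0}, {"xyz": [6, 1.4, -10.3], "yaw": 0}, {"xyz": [8.5, 2, -10.3], "yaw": 0}, {"xyz": [10.1, 2.35, -10.3], "yaw": 0}, {"xyz": [10.1, 2.35, -10.3], "yaw": 0}, {"xyz": [10.1, 2.35, -10.3], "yaw": 0}]'

```text
time: 15.48
position: [0.517, -0.3129, 0.1449]
tool_rot: [0.994, 0.109, -0.001, -0.001]
contact_force: [-0.4, -1.3, -0.5]
opening: 0.0123
```

```bash
python3 - <<'E'
from h import *
s,im,P,l,p=axis("scene"); print(s["position"],s["tool_rot"].round(3),s["contact_force"],s["joint_pos"].round(2))
save(im,"d2.png",crop=(90,180,200,290),s=5)
m=(np.hypot(P[...,0]-.631,P[...,1]+.2875)<.045)&(P[...,2]>.032)&(P[...,2]<.11); q=P[m]; L=(q-s["position"])@R.from_quat(s["tool_rot"]).as_matrix()
print(len(q)); o=np.argsort(q[:,2]); 
for a in np.arange(.032,.11,.008):
    g=(q[:,2]>=a)&(q[:,2]<a+.008)
    if g.any(): print(round(a,3),g.sum(),np.median(q[g],0).round(4),np.median(L[g],0).round(4))
E
```

```text
[ 0.51700197 -0.31288517  0.14493376] [ 0.994  0.109 -0.001 -0.001] [-0.35225652 -1.34714824 -0.51240576] [ 0.85  0.53 -0.46  1.74  0.28  0.94 -1.08]
80
0.048 9 [ 0.6255 -0.2892  0.0524] [0.1116 0.0009 0.0924]
0.056 18 [ 0.6213 -0.2896  0.0597] [ 1.066e-01 -1.000e-04  8.510e-02]
0.064 23 [ 0.6141 -0.2908  0.0687] [0.0995 0.0003 0.0761]
0.072 21 [ 0.6076 -0.2919  0.0756] [0.0929 0.     0.0693]
0.08 9 [ 0.603  -0.2942  0.0818] [0.088  0.0008 0.063 ]
```

View pics/d2.png

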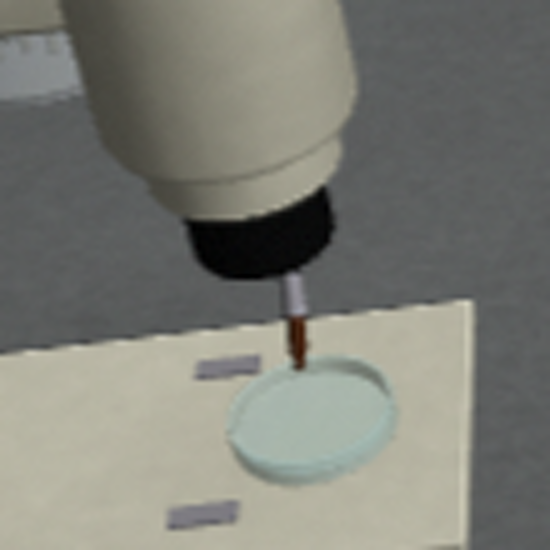

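The tip at (302,368) is under the lens and above the dish, about 33 mm above the floor and clear of the microscope. I'll lower it in small steps.

Call:
servo_tool --deltas '[{"xyz": [0.3, 0.1, -1], "yaw": 0}, {"xyz": [0.3, 0.1, -2], "yaw": 0}, {"xyz": [0.3, 0.1, -2.5], "yaw": 0}, {"xyz": [0.3, 0.1, -2.7], "yaw": 0}, {"xyz": [0.3, 0.1, -2.7], "yaw": 0}, {"xyz": [0.3, 0.1, -2.7], "yaw": 0}]'

```text
time: 16.27
position: [0.52, -0.3121, 0.1181]
tool_rot: [0.994, 0.109, -0.001, -0.001]
contact_force: [0.2, -0.1, -1.0]
opening: 0.0121
```

```bash
cat > t.py <<'E'
from h import *
f=[bot.state() for _ in range(1)][0]; s,im,P,l,p=axis("scene"); print(s["position"],f["contact_force"],s["contact_force"],s["wrist_torque"])
c=im["color"].astype(int); br=(c[...,0]>c[...,2]*1.5+15)&(np.hypot(P[...,0]-.631,P[...,1]+.2875)<.035)&(P[...,2]<.09)
q=P[br]; o=np.argsort(q[:,2]); print(len(q),q[o][:6].round(4).tolist())
E
python3 t.py
```

```text
[ 0.52003335 -0.31208379  0.11810007] [ 0.21278304 -0.13555551 -1.02416869] [ 0.21278304 -0.13555551 -1.02416869] [-0.03128011  0.03318247 -0.02555111]
21 [[0.6287, -0.2874, 0.0217], [0.6301, -0.286, 0.0262], [0.6294, -0.2858, 0.0287], [0.6261, -0.2891, 0.0287], [0.6305, -0.2876, 0.0296], [0.6211, -0.288, 0.0304]]
```

Call:
servo_tool --deltas '[{"xyz": [0, 0, -0.15], "yaw": 0}, {"xyz": [0, 0, -0.3], "yaw": 0}, {"xyz": [0, 0, -0.3], "yaw": 0}]'

```text
time: 16.7
position: [0.5199, -0.3121, 0.115]
tool_rot: [0.994, 0.109, -0.001, -0.001]
contact_force: [-0.2, -0.8, -1.8]
opening: 0.0117
```

Call:
servo_tool --deltas '[{"xyz": [0, 0, -0.1], "yaw": 0}, {"xyz": [0, 0, -0.1], "yaw": 0}]'

```text
time: 16.95
position: [0.5199, -0.3122, 0.114]
tool_rot: [0.994, 0.109, -0.001, -0.001]
contact_force: [0.5, 0.9, 0.6]
opening: 0.0123
```

Call:
servo_tool --deltas '[{"xyz": [0, 0, -0.1], "yaw": 0}, {"xyz": [0, 0, -0.1], "yaw": 0}]'

```text
time: 17.2
position: [0.5197, -0.3123, 0.113]
tool_rot: [0.994, 0.109, -0.001, -0.001]
contact_force: [-1.1, 1.1, 1.5]
opening: 0.0118
```

```bash
python3 t.py
```

```text
[ 0.5196912  -0.31231208  0.11295195] [-1.09579743  1.13295475  1.48153092] [-1.09579743  1.13295475  1.48153092] [-0.00429013  0.13733765  0.00050794]
17 [[0.6306, -0.2877, 0.0171], [0.6325, -0.2861, 0.0221], [0.6269, -0.2876, 0.0232], [0.6307, -0.2864, 0.0236], [0.6294, -0.2888, 0.0254], [0.6272, -0.2868, 0.0266]]
```

Call:
servo_tool --deltas '[{"xyz": [0, 0, -0.1], "yaw": 0}, {"xyz": [0, 0, -0.1], "yaw": 0}]'

```text
time: 17.5
position: [0.5197, -0.3124, 0.112]
tool_rot: [0.994, 0.109, -0.001, -0.001]
contact_force: [-0.9, -0.0, 2.5]
opening: 0.0122
```

```bash
python3 t.py
```

```text
[ 0.5196844  -0.31243821  0.11204006] [-0.86506913 -0.01401624  2.48241216] [-0.86506913 -0.01401624  2.48241216] [ 0.0157687   0.24242268 -0.07380897]
17 [[0.6309, -0.2876, 0.0173], [0.6298, -0.2868, 0.0227], [0.6338, -0.2855, 0.0233], [0.6296, -0.2887, 0.0256], [0.6297, -0.2862, 0.0258], [0.6275, -0.2891, 0.0268]]
```

The tip is touching the dish floor 1–2 mm from its middle, with about 2.5 N and the tip height no longer changing. I'll retract the way I came in. The last joint won't allow a half turn at the fork, so I'll straighten the brush against the shelf's right end face instead, and measure that face's thickness first.

Call:
servo_tool --deltas '[{"xyz": [0, 0, 1], "yaw": 0}, {"xyz": [0, 0, 3.2], "yaw": 0}, {"xyz": [0, 0, 3.2], "yaw": 0}, {"xyz": [-5, -1.1, 3.2], "yaw": 0}, {"xyz": [-10.5, -2.3, 3.2], "yaw": 0}, {"xyz": [-10.5, -2.3, 7], "yaw": 0}, {"xyz": [-10.5, -2.3, 12.5], "yaw": 0}, {"xyz": [-10, 0, 18], "yaw": 0}, {"xyz": [-9, 5, 18.8], "yaw": 0.1}, {"xyz": [-8, 10, 18.8], "yaw": 0.25}, {"xyz": [-7, 15, 18.8], "yaw": 0.4}, {"xyz": [-6, 20, 18.8], "yaw": 0.55}, {"xyz": [-5, 25, 18.8], "yaw": 0.7}, {"xyz": [-4, 30, 18.8], "yaw": 0.85}, {"xyz": [-3, 35, 18.8], "yaw": 1.0}, {"xyz": [-2, 40, 18.8], "yaw": 1.056}, {"xyz": [-0.6, 45, 18.8], "yaw": 1.056}, {"xyz": [-0.6, 47.4, 18.8], "yaw": 1.056}, {"xyz": [-0.6, 47.4, 18.8], "yaw": 1.056}, {"xyz": [-0.6, 47.4, 18.8], "yaw": 1.056}]'

```text
time: 20.05
position: [0.5137, 0.1605, 0.2995]
tool_rot: [0.804, 0.595, -0.002, -0.0]
contact_force: [-0.1, -0.5, -0.9]
opening: 0.012
```

```bash
python3 - <<'E'
from h import *
s,im,P,l,p=axis("scene"); t=s["position"]; print(t,s["tool_rot"].round(3),s["joint_pos"].round(2),s["opening"])
print("tcp rel seat",stand(t))
st=stand(P); k=(abs(st[...,0]-65)<5)&(P[...,2]>.09)&(P[...,2]<.15)&(st[...,1]>-32)&(st[...,1]<120)&(im["color"].sum(2)>200)
z=P[...,2][k]; y=st[...,1][k]; kk=(y<15)|(y>75); print("rear face z",np.histogram(z[kk],bins=np.arange(.09,.145,.005)))
k=(abs(P[...,2]-.135)<.004)&(im["color"].sum(2)>300)&(st[...,0]>10)&(st[...,0]<60)&(abs(st[...,1])<140); y=st[...,1][k]; print("shelf y range",np.percentile(y,[0,1,99,100]),np.percentile(st[...,0][k],[99,100]))
L=(P-t)@R.from_quat(s["tool_rot"]).as_matrix(); m=(abs(L[...,1])<.012)&(L[...,0]>.045)&(L[...,0]<.13)&(L[...,2]>.02)&(L[...,2]<.12); q=L[m]*1e3
q=q[np.argsort(q[:,0])]; print(q[-6:].round(1).tolist()); a=np.polyfit(q[:,0],q[:,2],1); print(a,np.degrees(np.arctan(1/a[0])),len(q))
E
```

```text
[0.51366804 0.16045747 0.2994914 ] [ 0.804  0.595 -0.002 -0.   ] [ 0.41  0.33 -0.93  1.74  0.28  1.22 -0.9 ] 0.01204893097110964
tcp rel seat [  40.12022934 -137.83525642]
rear face z (array([ 0,  0,  0,  0,  0,  0,  2, 67, 88, 57]), array([0.09 , 0.095, 0.1  , 0.105, 0.11 , 0.115, 0.12 , 0.125, 0.13 ,
       0.135, 0.14 ]))
shelf y range [-29.73455238 -27.89412058 118.64176715 119.47038627] [59.39493361 59.96252208]
[[109.8, 2.7, 93.8], [111.0, 0.2, 89.9], [111.4, 0.9, 91.9], [111.8, 1.2, 94.2], [112.3, 3.5, 95.4], [114.3, 1.7, 96.0]]
[  1.06438111 -26.05579597] 43.213716254570535 176
```

Call:
servo_tool --deltas '[{"xyz": [-0.6, -1.9, 0], "yaw": 0}, {"xyz": [-0.6, -1.9, -4], "yaw": 0}, {"xyz": [-0.6, -1.9, -8], "yaw": 0}, {"xyz": [-0.6, -1.9, -11.9], "yaw": 0}, {"xyz": [-0.6, -1.9, -11.9], "yaw": 0}, {"xyz": [0.3, 1, -11.9], "yaw": 0}, {"xyz": [0.65, 2.1, -11.9], "yaw": 0}, {"xyz": [0.65, 2.1, -11.9], "yaw": 0}, {"xyz": [0.65, 2.1, -11.9], "yaw": 0}]'

```text
time: 21.22
position: [0.5204, 0.1799, 0.181]
tool_rot: [0.805, 0.594, -0.002, 0.0]
contact_force: [0.6, -1.0, -0.7]
opening: 0.0122
```

```bash
cat > m.py <<'E'
from h import *
s,im,P,l,p=axis("scene"); t=s["position"]; st=stand(t); print("u,x,z",st[1]+30,st[0],t[2]*1e3,s["contact_force"].round(1),s["opening"])
L=(P-t)@R.from_quat(s["tool_rot"]).as_matrix()*1e3; c=im["color"].astype(int)
m=(abs(L[...,1])<9)&(L[...,2]>3)&(L[...,2]<150)&(abs(L[...,0])<130)&(P[...,2]>.03)&((c.sum(2)<150)|(c[...,0]>c[...,2]*1.5+15)); q=L[m]
for a in np.arange(0,150,15):
    g=(q[:,2]>=a)&(q[:,2]<a+15)
    if g.sum()>1: print(a,g.sum(),np.median(q[g],0).round(1))
E
python3 m.py
```

```text
u,x,z -87.25794025284041 40.88521059219804 180.9974834989758 [ 0.6 -1.  -0.7] 0.012175930055707558
0 58 [37.1  5.3  9.6]
15 28 [47.3  4.2 23.3]
30 27 [60.7  2.4 37.6]
45 26 [74.3  2.2 52.5]
60 8 [83.6  2.6 62.2]
75 20 [104.1   3.1  84.5]
90 4 [110.    1.9  93.4]
```

Call:
servo_tool --deltas '[{"xyz": [0.25, 0.9, 0.6], "yaw": 0}, {"xyz": [0.5, 1.8, 1.2], "yaw": 0}, {"xyz": [0.75, 2.6, 1.7], "yaw": 0}, {"xyz": [1.0, 3.4, 2.1], "yaw": 0}, {"xyz": [1.3, 4.3, 2.4], "yaw": 0}, {"xyz": [1.5, 5.1, 2.7], "yaw": 0}, {"xyz": [1.8, 6.0, 2.9], "yaw": 0}, {"xyz": [2.1, 6.9, 3.0], "yaw": 0}, {"xyz": [2.1, 6.9, 3.0], "yaw": 0}]'

```text
time: 22.4
position: [0.5413, 0.2484, 0.2108]
tool_rot: [0.804, 0.594, -0.003, 0.001]
contact_force: [-1.6, -4.7, 0.7]
opening: 0.0123
```

```bash
python3 m.py
```

```text
u,x,z -15.635977644165315 40.84011066883847 210.82922996837783 [-1.6 -4.7  0.7] 0.012276198627424734
0 34 [5.5 6.1 9.3]
15 36 [ 7.1  6.  22.3]
30 31 [10.5  5.2 31.6]
45 17 [ 9.3  2.9 52.9]
60 16 [11.5  4.6 67.1]
75 13 [13.1  2.7 81.2]
90 7 [13.8  2.4 94.3]
105 8 [ 15.9   4.6 113.7]
120 12 [ 19.7   3.1 125.4]
135 4 [ 19.7   1.4 136.5]
```

Call:
servo_tool --deltas '[{"xyz": [0.2, 0.7, 0], "yaw": 0}, {"xyz": [0.4, 1.35, 0], "yaw": 0}, {"xyz": [0.4, 1.35, 0], "yaw": 0}]'

```text
time: 22.82
position: [0.5453, 0.261, 0.211]
tool_rot: [0.805, 0.594, -0.003, 0.001]
contact_force: [-0.8, -6.0, 3.2]
opening: 0.0118
```

Call:
servo_tool --deltas '[{"xyz": [-0.4, -1.3, 0], "yaw": 0}, {"xyz": [-0.6, -2.0, 0], "yaw": 0}, {"xyz": [-0.6, -2.0, 0], "yaw": 0}]'

```text
time: 23.2
position: [0.5395, 0.2407, 0.2112]
tool_rot: [0.805, 0.593, -0.003, 0.001]
contact_force: [-0.4, 0.2, -0.8]
opening: 0.0124
```

```bash
python3 m.py
```

```text
u,x,z -23.60048331843422 41.337819423814054 211.1915810952715 [-0.4  0.2 -0.8] 0.012361273393803707
0 28 [ 1.1  6.1 10.3]
15 36 [ 1.1  6.4 22.3]
30 27 [ 6.2  4.  31.9]
45 19 [ 2.4  3.6 52.1]
60 17 [ 2.   2.5 67.4]
75 17 [ 3.1  2.7 82.7]
90 9 [ 2.6  3.7 96. ]
105 7 [  2.6   4.3 115.9]
120 13 [  4.6   3.1 126.4]
135 2 [  5.5   2.1 136.3]
```

The brush is now upright to about 1.5°. Lifting and moving over its fork.

Call:
servo_tool --deltas '[{"xyz": [0, 0, 4], "yaw": 0}, {"xyz": [0, 0, 8], "yaw": 0}, {"xyz": [0, 0, 10], "yaw": 0}, {"xyz": [-1.3, 3, 10], "yaw": 0}, {"xyz": [-2.6, 6.1, 10], "yaw": 0}, {"xyz": [-2.6, 6.1, 10], "yaw": 0}, {"xyz": [-2.6, 6.1, 10], "yaw": 0}]'

```text
time: 24.12
position: [0.5136, 0.3016, 0.3106]
tool_rot: [0.805, 0.594, -0.003, 0.001]
contact_force: [0.1, -0.4, -0.3]
opening: 0.012
```

```bash
cat > n.py <<'E'
from h import *
s,im,P,q=brush(zmin=.14); print(s["position"],s["contact_force"].round(1),stand(s["position"]))
c=im["color"].astype(int)
for a in np.arange(.14,s["position"][2],.015):
    g=q[(q[:,2]>=a)&(q[:,2]<a+.015)]
    if len(g): print(round(a,3),len(g),stand(np.median(g,0)-[.004,0,0]).round(1),stand(g)[:,1].min().round(1),stand(g)[:,1].max().round(1))
E
python3 n.py
```

```text
[0.51356081 0.30162201 0.31060758] [ 0.1 -0.4 -0.3] [-1.25482928 -2.87028782]
0.17 19 [-3.  -1.8] -4.4 3.3
0.185 19 [-2.1 -0.9] -3.8 4.2
0.2 30 [-1.7 -2.8] -5.5 3.8
0.215 22 [-2.9 -2.9] -5.4 2.5
0.23 21 [-2.7 -3.1] -5.3 2.1
0.245 24 [-1.8 -3.1] -5.7 1.7
0.26 22 [-1.1 -3.5] -11.9 3.1
0.275 69 [ 1.6 -3.6] -13.1 8.2
0.29 47 [ 1.1 -3.8] -10.0 3.9
```

Call:
servo_tool --deltas '[{"xyz": [0.05, 0.2, 0], "yaw": 0}, {"xyz": [0.05, 0.2, 0], "yaw": 0}, {"xyz": [0.05, 0.2, -3], "yaw": 0}, {"xyz": [0.05, 0.2, -7], "yaw": 0}, {"xyz": [0.05, 0.2, -11], "yaw": 0}, {"xyz": [0.05, 0.2, -11], "yaw": 0}, {"xyz": [0.05, 0.2, -11], "yaw": 0}]'

```text
time: 25.05
position: [0.515, 0.3036, 0.202]
tool_rot: [0.805, 0.593, -0.003, 0.002]
contact_force: [-0.3, 1.1, -0.0]
opening: 0.0123
```

```bash
python3 - <<'E'
from h import *
s,im,P,q=brush(zmin=.138); t=s["position"]; print(t,s["contact_force"].round(1),stand(t))
for a in np.arange(.138,t[2],.004):
    g=q[(q[:,2]>=a)&(q[:,2]<a+.004)]; g=g[abs(stand(g)[:,0])<25]
    if len(g): y=stand(g)[:,1]; print(round(a,3),len(g),y.min().round(1),y.max().round(1),stand(g)[:,0].mean().round(1))
save(im,"r1.png",crop=(370,150,480,260),s=5)
E
```

```text
[0.51503162 0.30355096 0.20203765] [-0.3  1.1 -0. ] [-0.41226157 -0.59560228]
0.138 7 -9.8 3.3 4.9
0.142 6 -1.9 4.2 2.4
0.146 6 -2.8 3.8 1.7
0.15 6 -3.7 3.3 1.4
0.154 3 -1.9 2.9 1.4
0.158 2 0.3 2.5 3.1
0.162 4 -9.6 6.4 8.3
0.166 19 -10.4 10.2 7.7
0.17 24 -10.9 11.5 4.4
0.174 10 -6.9 6.4 6.6
0.178 10 -7.3 5.9 5.9
0.182 10 -5.5 6.3 4.6
0.186 9 -6.4 5.1 6.6
0.19 11 -7.2 5.9 6.2
0.194 8 -8.1 5.5 5.9
```

View pics/r1.png

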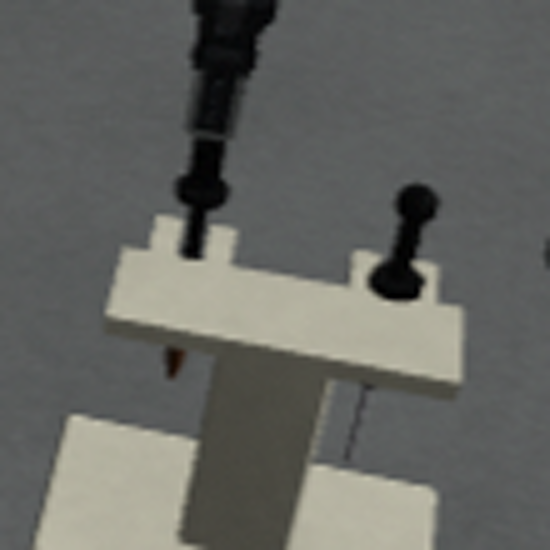

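The shaft at (193,250) is between the prongs and the tip shows below the shelf at (174,365). I'll lower to the seat.

Call:
servo_tool --deltas '[{"xyz": [0, 0, -1.5], "yaw": 0}, {"xyz": [0, 0, -2.5], "yaw": 0}, {"xyz": [0, 0, -2.8], "yaw": 0}, {"xyz": [0, 0, -2.8], "yaw": 0}]'

```text
time: 25.6
position: [0.5151, 0.3037, 0.1742]
tool_rot: [0.805, 0.593, -0.003, 0.002]
contact_force: [0.4, -0.7, -0.1]
opening: 0.012
```

Call:
servo_tool --deltas '[{"xyz": [0, 0, -0.15], "yaw": 0}, {"xyz": [0, 0, -0.15], "yaw": 0}]'

```text
time: 25.85
position: [0.5154, 0.304, 0.1733]
tool_rot: [0.805, 0.593, -0.002, 0.002]
contact_force: [-1.0, -0.0, 1.3]
opening: 0.0119
```

Call:
servo_tool --deltas '[{"xyz": [0, 0, 0], "yaw": 0}, {"xyz": [0, 0, 0], "yaw": 0}, {"xyz": [0, 0, 0], "yaw": 0}, {"xyz": [0, 0, 0], "yaw": 0}]' --grip 60

```text
time: 26.35
position: [0.5154, 0.304, 0.1732]
tool_rot: [0.805, 0.593, -0.002, 0.002]
contact_force: [0.4, 0.2, 0.0]
opening: 0.0513
```

Call:
servo_tool --deltas '[{"xyz": [0, 0, 2], "yaw": 0}, {"xyz": [0, 0, 6], "yaw": 0}, {"xyz": [0, 0, 11], "yaw": 0}, {"xyz": [-2, -4, 15], "yaw": 0.0}, {"xyz": [-4, -8, 15], "yaw": 0.0}]' --grip 100

```text
time: 26.98
position: [0.4763, 0.2257, 0.3278]
tool_rot: [0.804, 0.594, 0.002, 0.002]
contact_force: [1.3, -0.5, -0.4]
opening: 0.0855
```

```bash
python3 - <<'E'
from h import *
for n in("scene","top"):
    im,P=get(n); st=stand(P); print(n)
    for nm,y0 in (("brush",0),("probe",90)):
        m=(np.hypot(st[...,0],st[...,1]-y0)<22)&(P[...,2]>.137)&(P[...,2]<.2)&(im["color"].astype(int).sum(2)<150); q=P[m]; s_=stand(q); 
        for a,b in ((.137,.145),(.15,.17),(.17,.186),(.186,.2)):
            g=(q[:,2]>a)&(q[:,2]<b)
            if g.sum(): print(nm,a,g.sum(),s_[g].mean(0).round(1),np.ptp(s_[g],axis=0).round(1),q[g,2].max().round(4))
    if n=="scene": save(im,"r2.png",crop=(370,150,480,260),s=5)
    c=im["color"].astype(int); m=(np.hypot(P[...,0]-.45,P[...,1]-.134)<.045)&(P[...,2]>.011)&(P[...,2]<.022)&(c.max(2)-c.min(2)<40); print("cap",cv2.minEnclosingCircle(P[m][:,:2].astype(np.float32)))
    m=(np.hypot(P[...,0]-.673,P[...,1]+.009)<.045)&(P[...,2]>.037)&(P[...,2]<.052); print("pot",cv2.minEnclosingCircle(P[m][:,:2].astype(np.float32)))
s=bot.state(); print(s["position"],s["tool_rot"].round(3),s["joint_pos"].round(2))
E
```

```text
scene
brush 0.137 35 [6.8 1.6] [18.6 20.6] 0.1448
brush 0.15 41 [6.1 0.8] [ 7.3 12.9] 0.1691
brush 0.17 37 [6.5 1.2] [ 5.9 12.4] 0.1851
brush 0.186 29 [2.8 0.8] [17.5 11.9] 0.1932
probe 0.137 50 [ 6.2 90.5] [25.  21.6] 0.1443
probe 0.15 34 [ 5.  90.6] [5.7 8.6] 0.17
probe 0.17 38 [ 6.9 90.6] [10.5 16.4] 0.1857
probe 0.186 20 [ 3.8 90.5] [ 9.9 12.5] 0.1906
cap ((0.44989022612571716, 0.13508790731430054), 0.027967719361186028)
pot ((0.6732416152954102, -0.00994136743247509), 0.021725015714764595)
top
cap ((0.4491221010684967, 0.13359607756137848), 0.026162350550293922)
pot ((0.6726200580596924, -0.010402349755167961), 0.020075568929314613)
[0.47492324 0.21991466 0.32479327] [ 0.806  0.591 -0.002  0.004] [ 0.31  0.28 -0.96  1.73  0.25  1.26 -1.01]
```

View pics/r2.png

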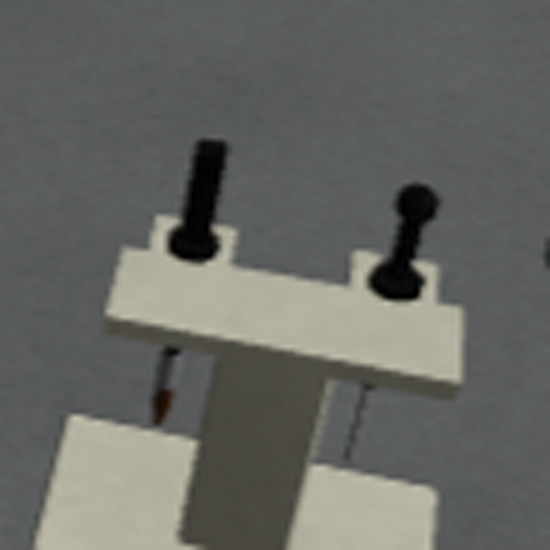

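The brush hangs upright, with its collar at (193,243) in the right fork. The probe at (398,280) is unmoved. Next is the white cap. I'll set the jaws along y, so they stay clear of both pink look-alikes.

Call:
servo_tool --deltas '[{"xyz": [-1, -3, 0], "yaw": 0.17}, {"xyz": [-2, -6, 0], "yaw": 0.35}, {"xyz": [-2.5, -8.5, 0], "yaw": 0.53}, {"xyz": [-2.5, -8.5, 0], "yaw": 0.71}, {"xyz": [-2.5, -8.5, -2], "yaw": 0.89}, {"xyz": [-2.5, -8.5, -5], "yaw": 1.07}, {"xyz": [-2.5, -8.5, -8], "yaw": 1.25}, {"xyz": [-2.5, -8.5, -11], "yaw": 1.43}, {"xyz": [-2.5, -8.5, -14], "yaw": 1.61}, {"xyz": [-2.5, -8.5, -17], "yaw": 1.79}, {"xyz": [-2.5, -8.5, -20], "yaw": 1.87}, {"xyz": [-2.5, -8.5, -22], "yaw": 1.87}, {"xyz": [-2.5, -8.5, -22], "yaw": 1.87}, {"xyz": [-2.5, -8.5, -22], "yaw": 1.87}]'

```text
time: 28.82
position: [0.4508, 0.1357, 0.1059]
tool_rot: [0.003, 1.0, 0.002, 0.005]
contact_force: [0.4, 0.8, 1.0]
opening: 0.0856
```

```bash
python3 - <<'E'
from h import *
s=bot.state(); print(s["position"],s["tool_rot"].round(3),s["joint_pos"].round(2))
for n in("wrist","scene"):
    im,P=get(n); c=im["color"].astype(int)
    m=(np.hypot(P[...,0]-.45,P[...,1]-.134)<.04)&(P[...,2]>.011)&(P[...,2]<.022)&(c.max(2)-c.min(2)<40)&(c.sum(2)>350); q=P[m]
    if len(q): print(n,len(q),cv2.minEnclosingCircle(q[:,:2].astype(np.float32)),q[:,2].mean())
E
```

```text
[0.450791   0.13567965 0.10589936] [0.003 1.    0.002 0.005] [ 0.51  0.56 -1.06  2.09  0.66  0.86  0.63]
wrist 3880 ((0.448857843875885, 0.13653893768787384), 0.026671256870031357) 0.015102802171775929
scene 191 ((0.4502595365047455, 0.13716456294059753), 0.027209356427192688) 0.016258966368364693
```

Call:
servo_tool --deltas '[{"xyz": [-0.15, 0, -4], "yaw": 0}, {"xyz": [-0.15, 0, -8], "yaw": 0}, {"xyz": [-0.15, 0, -9.8], "yaw": 0}, {"xyz": [-0.15, 0, -10.3], "yaw": 0}, {"xyz": [-0.15, 0, -10.3], "yaw": 0}, {"xyz": [-0.15, 0, -10.3], "yaw": 0}]'

```text
time: 29.68
position: [0.4504, 0.1356, 0.004]
tool_rot: [0.003, 1.0, 0.002, 0.006]
contact_force: [-0.6, 0.2, 0.5]
opening: 0.0855
```

Call:
servo_tool --deltas '[{"xyz": [0, 0, 0], "yaw": 0}, {"xyz": [0, 0, 0], "yaw": 0}, {"xyz": [0, 0, 0], "yaw": 0}, {"xyz": [0, 0, 0], "yaw": 0}, {"xyz": [0, 0, 0], "yaw": 0}, {"xyz": [0, 0, 0], "yaw": 0}]' --grip 0

```text
time: 30.42
position: [0.4509, 0.1356, 0.0052]
tool_rot: [0.003, 1.0, 0.002, 0.007]
contact_force: [-3.5, -2.3, 12.7]
opening: 0.0492
```

Call:
servo_tool --deltas '[{"xyz": [0, 0, 1], "yaw": 0}, {"xyz": [0, 0, 4], "yaw": 0}, {"xyz": [0, 0, 8], "yaw": 0}, {"xyz": [0, 0, 11], "yaw": 0}, {"xyz": [0, 0, 11], "yaw": 0}, {"xyz": [0, 0, 11], "yaw": 0}]'

```text
time: 31.18
position: [0.4506, 0.135, 0.1148]
tool_rot: [0.004, 1.0, 0.001, 0.007]
contact_force: [-0.2, -0.6, -0.6]
opening: 0.049
```

```bash
cat > c.py <<'E'
from h import *
s=bot.state(); t=s["position"]; print(t,s["tool_rot"].round(3),s["opening"],s["contact_force"].round(1))
for n in("wrist","scene","top"):
    im,P=get(n); c=im["color"].astype(int)
    m=(np.hypot(P[...,0]-t[0],P[...,1]-t[1])<.035)&(abs(P[...,2]-t[2])<.03)&(c.max(2)-c.min(2)<40)&(c.sum(2)>330); q=P[m]
    if len(q)>5:
        zt=np.percentile(q[:,2],95); g=q[q[:,2]>zt-.006]; A=np.c_[g[:,:2]-t[:2],np.ones(len(g))]; pl=np.linalg.lstsq(A,g[:,2],rcond=None)[0]
        print(n,len(q),"ztop",zt.round(4),"zmin",q[:,2].min().round(4),"rel",(np.array(cv2.minEnclosingCircle(g[:,:2].astype(np.float32))[0])-t[:2]).round(4),"slope deg",np.degrees(pl[:2]).round(1))
E
python3 c.py
```

```text
[0.45059169 0.13498889 0.11480521] [0.004 1.    0.001 0.007] 0.04898670268747056 [-0.2 -0.6 -0.6]
wrist 9977 ztop 0.1256 zmin 0.1081 rel [-0.0021  0.    ] slope deg [ 0.3 -0.1]
scene 221 ztop 0.1272 zmin 0.1094 rel [-0.0006 -0.0011] slope deg [-0.6 -0.1]
```

The cap is held flat and level. Moving over the pot.

Call:
servo_tool --deltas '[{"xyz": [4, -2.6, 1], "yaw": 0}, {"xyz": [8, -5.2, 1], "yaw": 0}, {"xyz": [12, -7.8, 1], "yaw": 0}, {"xyz": [16, -10.4, 1], "yaw": 0}, {"xyz": [20, -13, 0], "yaw": 0}, {"xyz": [22.4, -14.5, -1], "yaw": 0}, {"xyz": [22.4, -14.5, -3], "yaw": 0}, {"xyz": [22.4, -14.5, -4.5], "yaw": 0}, {"xyz": [22.4, -14.5, -4.5], "yaw": 0}, {"xyz": [22.4, -14.5, -4.5], "yaw": 0}]'

```text
time: 32.58
position: [0.6738, -0.0087, 0.0697]
tool_rot: [0.003, 1.0, 0.002, 0.006]
contact_force: [0.1, 0.5, -0.5]
opening: 0.049
```

```bash
python3 c.py; python3 - <<'E'
from h import *
im,P=get("scene"); save(im,"k1.png",crop=(215,210,325,320),s=5)
m=(np.hypot(P[...,0]-.673,P[...,1]+.0095)<.03)&(P[...,2]>.015)&(P[...,2]<.047); q=P[m]
if len(q): print(len(q),q[:,1].min(),q[:,1].max(),q[:,1].mean(),q.max(0))
E
```

```text
[ 0.673809   -0.00872602  0.06966177] [0.003 1.    0.002 0.006] 0.04900832836471213 [ 0.1  0.5 -0.5]
wrist 10152 ztop 0.0803 zmin 0.04 rel [-0.0022 -0.0004] slope deg [ 0.3 -0.1]
scene 409 ztop 0.0829 zmin 0.0399 rel [-0.0007 -0.0006] slope deg [ 0.  -0.6]
top 151 ztop 0.085 zmin 0.0702 rel [-0.0092 -0.0015] slope deg [-2.1  0.2]
184 -0.027679790040425298 0.010426843268046403 -0.007916394388452028 [0.69452166 0.01042684 0.04685601]
```

Call:
servo_tool --deltas '[{"xyz": [0.06, -0.06, -1], "yaw": 0}, {"xyz": [0.06, -0.06, -1.8], "yaw": 0}, {"xyz": [0.06, -0.06, -2.4], "yaw": 0}, {"xyz": [0.06, -0.06, -2.4], "yaw": 0}]'

```text
time: 33.28
position: [0.6745, -0.0101, 0.0452]
tool_rot: [0.003, 1.0, 0.001, 0.006]
contact_force: [-0.7, -0.6, -0.1]
opening: 0.0491
```

Call:
servo_tool --deltas '[{"xyz": [0, 0, -0.3], "yaw": 0}, {"xyz": [0, 0, -0.6], "yaw": 0}, {"xyz": [0, 0, -0.7], "yaw": 0}, {"xyz": [0, 0, -0.7], "yaw": 0}]'

```text
time: 33.78
position: [0.6746, -0.0101, 0.0384]
tool_rot: [0.003, 1.0, 0.001, 0.006]
contact_force: [-1.0, 0.3, 1.3]
opening: 0.0491
```

```bash
python3 c.py
```

```text
[ 0.67455327 -0.0101273   0.03841212] [0.003 1.    0.001 0.006] 0.04912511029521878 [-1.   0.3  1.3]
wrist 10136 ztop 0.0491 zmin 0.0086 rel [-0.002  -0.0002] slope deg [ 0.3 -0.1]
scene 358 ztop 0.0514 zmin 0.0185 rel [-0.0018 -0.001 ] slope deg [0.1 0.4]
top 138 ztop 0.0528 zmin 0.0368 rel [-0.0082 -0.0016] slope deg [-1.9 -0.4]
```

Call:
servo_tool --deltas '[{"xyz": [0, 0, 0], "yaw": 0}, {"xyz": [0, 0, 0], "yaw": 0}, {"xyz": [0, 0, 0], "yaw": 0}, {"xyz": [0, 0, 0], "yaw": 0}, {"xyz": [0, 0, 0], "yaw": 0}]' --grip 100

```text
time: 34.55
position: [0.6745, -0.0101, 0.0384]
tool_rot: [0.003, 1.0, 0.001, 0.006]
contact_force: [0.4, -0.3, 0.1]
opening: 0.0856
```

Call:
servo_tool --deltas '[{"xyz": [0, 0, 3], "yaw": 0}, {"xyz": [0, 0, 8], "yaw": 0}, {"xyz": [0, 0, 14], "yaw": 0}, {"xyz": [0, 0, 20], "yaw": 0}, {"xyz": [-5, 0, 24], "yaw": 0}, {"xyz": [-10, 0, 24], "yaw": 0}, {"xyz": [-16, 0, 24], "yaw": 0}, {"xyz": [-16, 0, 24], "yaw": 0}]'

```text
time: 35.55
position: [0.5093, -0.0113, 0.2769]
tool_rot: [0.003, 1.0, -0.001, 0.004]
contact_force: [1.6, -1.4, 0.0]
opening: 0.0855
```

```bash
python3 - <<'E'
from h import *
print(bot.state()["position"])
T=np.load("top.npz");S=np.load("scene.npz")
for n,O in(("scene",S),("top",T)):
    im,P=get(n); c=im["color"].astype(int)
    m=(np.hypot(P[...,0]-.673,P[...,1]+.0095)<.04)&(P[...,2]>.042)&(P[...,2]<.06); q=P[m]; A=np.c_[q[:,:2]-q[:,:2].mean(0),np.ones(len(q))]
    print(n,"cap",len(q),cv2.minEnclosingCircle(q[:,:2].astype(np.float32)),"z",np.median(q[:,2]).round(4),"slope",np.degrees(np.linalg.lstsq(A,q[:,2],rcond=None)[0][:2]).round(1))
    st=stand(P); m=(np.hypot(st[...,0],st[...,1])<22)&(P[...,2]>.137)&(P[...,2]<.2)&(c.sum(2)<150); print("brush",stand(P[m]).mean(0),P[m][:,2].max())
    for nm,x,y,z in (("wide",.436,.0173,.065),("vial",.559,.031,.062),("cjar",.438,-.145,.055),("pink",.543,.165,.016),("wash",.7375,.146,.1)):
        r=[np.median(Q[(np.hypot(Q[...,0]-x,Q[...,1]-y)<.045)&(Q[...,2]>z-.012)&(Q[...,2]<z+.01)],0)*1e3 for Q in (O["P"],P)]; print(nm,(r[1]-r[0]).round(1))
    if n=="scene": a=cv2.resize(im["color"][150:300,200:480,::-1],(784,420),interpolation=cv2.INTER_CUBIC); cv2.imwrite("pics/fin.png",a)
E
```

```text
[ 0.50926104 -0.01125522  0.27690873]
scene cap 366 ((0.673549473285675, -0.010828005149960518), 0.027189627289772034) z 0.0492 slope [-2.2 -0.9]
brush [5.61854667 1.09152073] 0.1924418651471277
wide [-0.9  0.5 -0.4]
vial [0.3 0.1 0.2]
cjar [ 0.7  0.3 -0.2]
pink [ 0.3 -0.1  0.2]
wash [-0.1  2.  -0.8]
top cap 0 ((0.0, 0.0), 0.0) z nan slope [0. 0.]
brush [-2.08039673 -4.23699927] 0.1948115735110436
wide [-0.2  0.  -0.2]
vial [nan nan nan]
cjar [nan nan nan]
pink [ 1.9 -0.1 -0.4]
wash [-0.1 -1.3  0.6]<stdin>:6: RuntimeWarning: Mean of empty slice.
  ret = um.true_divide(
  return _methods._mean(a, axis=axis, dtype=dtype,
  ret = ret.dtype.type(ret / rcount)
```

View pics/fin.png

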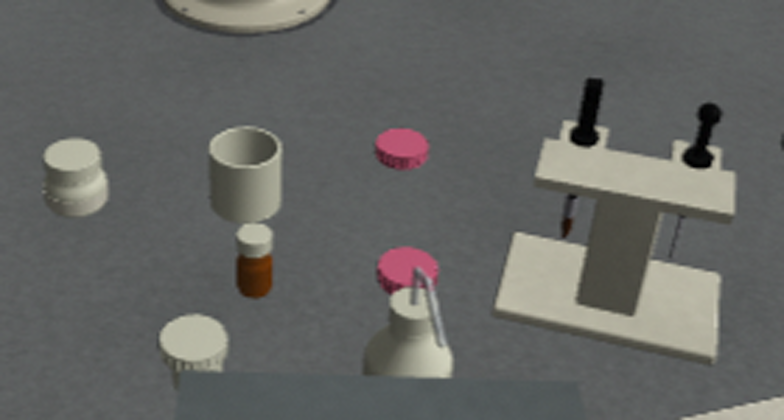

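The cap at (194,342) is seated on the pot with its top at 49 mm, which is the full depth. The brush hangs at (586,135), and everything else is where it was. Handing in.

```bash
python3 -c "
from bench import bot
print(bot.finish_job())"
```

```text
the job is handed in; nothing more can be done
None
```

All the steps are done and the job is handed in, at about 36 s on the robot's clock.

- **Dip:** I took the brush from the right fork and lowered its tip in the small pot to about 14 mm above the table, roughly 9 mm above the pot's inner floor.
- **Dish touch:** The brush could not stand upright under the lens, so I tilted it about 43° in the jaws by pushing it against the stand's fixed shelf edge. The tip touched the dish floor 1–2 mm from its middle with about 2.5 N. I saw no sign of contact with the microscope.
- **Rehanging:** I straightened the brush against the shelf's right end and hung it back in its fork. It had been within about 1.5° of upright before release.
- **Cap:** The white cap is on the pot, rim down, with its top at 49 mm, which is the fully seated height.

**Last checks:**
- **Scene camera:** It shows the brush hanging upright and the pot standing in place. The wide pot, vial, closed jar and the pink cap I measured shifted by under 1 mm. The wash bottle read 2 mm in opposite directions in the two cameras, which I take as noise because I never went near it.
- **Cap slope:** The final scene fit gave 2.2°, but its points included the cap's edge. The wrist camera read it level (0.3°) just before release.
- **Top camera:** The arm blocked its view of the cap, vial and closed jar, so those rest on the scene camera alone.

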